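# Put the bolt gauge back in its slide-lid case

### The job

Put the bolt length gauge away in its blue case. Lift the bolt that stands in the lid's way and stand it upright on a clear piece of the table, press the lid's orange release tab down while sliding the lid fully open, lay the gauge gently into its nest behind the divider, flat with its two posts up, and slide the lid fully shut until the tab snaps back up. Do not knock any bolt over and leave everything else where it is.

Things in the scene. Friction and masses are not known exactly. Their poses are not given: they have to be found in the camera images.
- gauge: bolt length gauge, grey metal block 28 x 50 x 22 mm, 0.10 to 0.16 kg: a 10 mm thick base with a post 12 mm high and 8 mm thick across each end. Origin: centre of its underside; y = the long (50 mm) axis, z up through the posts. Starts lying posts up in one channel of the sorting tray, long axis along the channel
- sorting_tray: grey open tray, fixed, 150 x 132 x 30 mm outside, origin centre of its underside, x along its three channels (each 144 long, 40 wide, centred at y = -43, 0 and +43 mm), floor top and walls 3 mm thick: floor at 3 mm, wall tops at 32 mm, dividers at 26 mm. A channel leaves no finger room beside the gauge's 28 mm width, only at its ends
- gauge_case: blue case, fixed, 150 x 117 x 43 mm, origin centre of its underside. x along its rails (rear = +x): the lid slides out over the front end, towards -x, where it sticks out up to 147 mm from the origin, underside 33 mm above the table. The rail lips over the lid's edges are at |y| = 46 to 54 mm, z 38.5 to 43 mm, leaving 92 mm between them
- case_lid (a joint): travel of the grey lid, m: 0 shut and latched, 0.072 fully open (slides along the case's -x). It drags with 2 N and stays where it is left
- case_tab (a joint): travel of the orange release tab straight down, m: 0 up, 0.0065 its stop. Spring: 2.4 N to start, 6.3 N at the stop. Its lugs leave the notches in the rails at 0.003, so press it 0.004 to 0.006 before sliding; while the lid is open the rails keep it down at 0.003; with the lid shut it snaps up to 0
- tab_top (a point): centre of the top of the orange tab's pad, level with the lid's top (37 mm above the table with the tab up); moves with tab and lid; axes as the case. The pad is 31 mm along x and 50 wide and ends 1.5 mm behind the lid's push rib
- lid_rib (a point): centre of the top of the push rib across the lid in front of the tab: 7 mm along x, 46 mm wide, 7 mm high (top at 44 mm); 23.5 mm behind the case's origin when shut, 21.5 mm in front of the pad's centre. Pushing its rear face with the fingertip that presses the tab opens the lid; pushing its front face towards +x shuts it, the lid in front of it being flat at 37 mm
- nest (a point): centre of the nest's floor, 4 mm above the table, 42 mm behind the case's origin, axes as the case. The gauge goes here, long axis along x, between a divider (top at 26 mm) and the rear wall (37 mm) 58 mm apart, no finger room at its ends. Sideways four corner ribs, 36 mm apart, 8 mm high, leave the middle 35 mm open for fingers (32 mm beside the gauge to the rail lips). Lid bares it from 0.060 on
- bolt_a: hex bolt standing upright on its head, head 19 mm across and 10 mm high, shank 10 mm across, 47 mm tall, 0.04 kg; origin centre of its foot. Of bolt_a and bolt_b one, which may be either, stands in the lid's way in front of the case, the other somewhere on the table, out of the way
- bolt_b: as bolt_a, with washers 28 mm across above the head (7 to 9 mm high)
- bolt_c: standing bolt with washers 28 mm across, 47 mm tall, a bystander on the table
- tray_bolt_1: lying hex bolt 48 x 22 x 17 mm, loose in a channel of the tray; bystander
- tray_bolt_2: lying hex bolt 28 x 48 x 17 mm in the tray; bystander
- tray_bolt_3: lying hex bolt 47 x 32 x 17 mm in the tray; bystander
- parts_drawers: grey drawer cabinet, fixed furniture, 158 mm tall; origin at the centre of its underside; it reaches from x = -117 mm (a drawer left ajar) to +90 mm and y = -100 to +100 mm in its own frame. Also in the wrist's way: the front flaps of the two cartons behind, from 160 up to 285 mm above the table at world x > 0.59 m, y = -0.53 to -0.32 m, and up to 355 mm at x > 0.65 m, y = -0.24 to 0.07 m
- glass: empty drinking glass, 77 mm across, 89 mm tall, origin centre of its foot; bystander
- bottle: bottle, 77 mm across, 288 mm tall, origin centre of its foot; bystander

How it is judged:
On the way, in this order (a step that is already met when the one before it is completed fails the run):
1. bolt_a and bolt_b stand upright on the table, released, out of the lid's way (height (world z) of bolt_a between -0.01 and 0.006 m and angle between each of bolt_a, bolt_b's own z axis and vertical below 0.15 rad and contact force between the fingers and bolt_a below 0.1 N and (x of bolt_a in the frame of gauge_case below -0.155 m or x of bolt_a in the frame of gauge_case above 0 m or y of bolt_a in the frame of gauge_case below -0.063 m or y of bolt_a in the frame of gauge_case above 0.063 m) and height (world z) of bolt_b between -0.01 and 0.006 m and contact force between the fingers and bolt_b below 0.1 N and (x of bolt_b in the frame of gauge_case below -0.155 m or x of bolt_b in the frame of gauge_case above 0 m or y of bolt_b in the frame of gauge_case below -0.063 m or y of bolt_b in the frame of gauge_case above 0.063 m)), for 0.2 s.
2. the lid is slid open (value of joint case_lid above 0.062 m), for 0.1 s.
3. with the lid open, the gauge lies flat in its nest, posts up, released (horizontal distance between gauge and nest below 0.007 m and z of gauge in the frame of nest below 0.003 m and angle between gauge's own z axis and vertical below 0.1 rad and angle between the y axis of gauge and the x axis of gauge_case, either way round below 0.15 rad and contact force between the fingers and gauge below 0.1 N and value of joint case_lid above 0.05 m), for 0.2 s.
At the end, for the whole second after the job is handed in: The lid is shut to within 3 mm with the tab snapped up (within 1.5 mm), the gauge lies at rest in its nest (within 7 mm, posts up, in line with the case), and bolt_a and bolt_b stand upright, released and at rest on the table, out of the lid's way (all of step 1 and value of joint case_lid below 0.003 m and value of joint case_tab below 0.0015 m and horizontal distance between gauge and nest below 0.007 m and z of gauge in the frame of nest below 0.003 m and angle between gauge's own z axis and vertical below 0.1 rad and angle between the y axis of gauge and the x axis of gauge_case, either way round below 0.15 rad and contact force between the fingers and gauge below 0.1 N and linear speed of each of gauge, bolt_a, bolt_b below 0.02 m/s); the robot touches nothing.
It fails at once if a standing bolt is knocked over (angle between any of bolt_a, bolt_b, bolt_c's own z axis and vertical above 0.6 rad).
It fails at once if bolt_c or tray_bolt_1 is moved by more than 30 mm (distance of any of bolt_c, tray_bolt_1 from where it was at the start of the episode above 0.03 m).
It fails at once if the lid is torn out with the tab not pressed (value of joint case_lid above 0.005 m and value of joint case_tab below 0.0015 m).
It fails at once if the gauge is dropped (falls free at over 0.4 m/s) (linear speed of gauge above 0.4 m/s and contact force between the fingers and gauge below 0.05 N).
It also fails if it takes over 72 s, if anything falls off the work surface, if the arm or the gripper's body presses on something with over 40 N, if the wrist force passes 120 N, or if a joint passes its speed limit or range.

### The arm

A 6-joint arm with a two-finger parallel gripper is mounted at the origin on a cart in front of the work surface, level with it; the furniture and walls round the work are solid. World frame = base frame: x ahead of the robot, y to its left, z up, the work surface at z = 0. Lengths are in m, angles in rad, forces in N, time in s.
With the tool pointing down it reaches from about 0.375 to 0.75 m from the base axis. Payload 9 kg.
Tool frame: the origin (TCP) lies on the centre line of the jaws, within the pads' length; the fingertips stand 19 mm ahead of it and the grasp point (between the pads) is the TCP; z points along the fingers, y is the line along which they close (so a half turn about z gives the same grasp; the last joint's range is limited). The gripper opens to 85 mm and grips with 20 to 120 N. Pads are 22 mm wide; open, the fingers measure 114 mm over their backs; the gripper's body (76 mm by 85 mm) begins 54 mm behind the grasp point. The pads swing forward as they close: fully open they stand 13 mm farther back than shut.
Start: joints at [0.94, 0.104, 0.097, 1.564, 0, 1.353], TCP at [0.241, 0.55, 0.25] pointing down, gripper open.
Joint ranges: [-2.99, 2.99], [-0.84, 1.86], [-1.1, 1.16], [-1.84, 2.11], [-1.51, 1.56], [-3.14, 3.14]. Speed limits (rad/s): [2.22, 2.22, 2.57, 3.14, 3.14, 3.14].

### API

Orientations are given as a unit quaternion [x, y, z, w].
In Python, from plant import robot, vision, status gives the robot as it stands (robot), with the cameras (vision) and the readings (status).
- The arm moves only by the tool advance, called as name(argument=value, ...), one argument or row to a line, values as JSON. Schema: {"type":"object","properties":{"steps":{"type":"array","items":{"type":"object","properties":{"pos":{"type":"array","items":{"type":"number"},"minItems":3,"maxItems":3},"turn_vec":{"type":"array","items":{"type":"number"},"minItems":3,"maxItems":3},"aperture":{"type":"number"}},"additionalProperties":false,"required":["aperture"]},"minItems":1,"maxItems":10},"grip_force":{"type":"number"},"only":{"type":"string"},"quiet":{"type":"boolean"},"lines":{"type":"string"}},"required":["steps"],"additionalProperties":false}. steps is a list of rows, 1 to 10 of them, each an object with the fields pos (a list: dx, dy, dz in m), turn_vec (a list: a rotation vector rx, ry, rz in rad), aperture (the finger opening in m); a field left out counts as zero (the opening has to be given); each row shifts and turns the commanded pose from where the row before left it, along the tool's axes as they then stand; what a row does not reach is not made up. A row lasts 1/10 s, in which the tool goes at most 0.05 m and 0.15 rad, less where a joint would pass 70% of its speed; a pose out of reach is approached as far as the arm can. The fingers move at their own pace and stop on an object; grip_force is the grip in N (left out, the last holds). Time passes only in rows, so rows that do not move let the fingers close. The tool returns the time, the measured TCP pose, the force, the opening and the grip force at its end. only (a regular expression) keeps the lines of the reply that match it, lines (a string "A,B") keeps lines A to B, and quiet returns only ok. Input that does not fit is refused with a message, and nothing moves.
- status.observe(): the state, without advancing time (a new reading comes with each control period).
- vision.camera(name): name is "side" or "top" or "wrist"; returns a dict with "frame" (400x640x3 uint8, red, green, blue), "camera_matrix" (3x3 intrinsics, pixels), "R" (3x3) and "t" (3): a world point X has camera coordinates R X + t. Camera axes: x right, y down, z forward; pixel columns grow to the right and rows downward; lengths in m; the calibration is good to about 2 mm. The wrist camera is an equidistant fisheye: a pixel r from the principal point sees the ray r / f radians off the axis. A picture is of the moment at which its call begins. There is no depth.
- robot.finish_job(): hands the job in; it is judged then, once.
The state is a dict: "clock": time; "joint_positions": joint angles; "qd": joint speeds; "joint_torque": joint torques, N m; "tcp_pos": TCP position; "tool_rot": TCP orientation; "ft_force": force on the tool from outside, world axes, zero at the start; "ft_torque": the same for the moment, N m; "width": finger opening in m; "finger_force": force on a finger pad.
Only numpy, scipy, OpenCV 4.12 (cv2) and the standard library are available. Lean on these libraries where they do the work, as an engineer would, in place of code of your own. Each camera call takes 0.05 s, during which the arm holds its last target. There are 200 camera calls.

## Working session

There is one attempt and no reset: what is moved stays moved. The work goes in short steps, Python scripts to look and compute and a tool call to move; the robot and the scene stay as the last step left them, time stands still between calls to the robot, and variables do not carry over. Pictures are saved under pics/ and viewed, at most 10 in all, crops included, and the job is handed in when it is done.

```bash
ls; mkdir -p pics
```

Run:
```python
from plant import robot, vision, status
import cv2,numpy as np,pickle
s=status.observe(); print({k:np.round(v,3).tolist() for k,v in s.items()})
d={}
for n in ("top","side","wrist"):
    c=vision.camera(n); d[n]=c
    cv2.imwrite(f"pics/{n}0.png",c["frame"][:,:,::-1])
    print(n,c["camera_matrix"].round(1).tolist(),c["R"].round(3).tolist(),c["t"].round(3).tolist())
pickle.dump(d,open("c0.pkl","wb"))
```

```text
pics
plant.py
{'clock': 0.0, 'joint_positions': [0.94, 0.105, 0.096, 1.564, -0.0, 1.353], 'qd': [0.001, -0.001, -0.0, -0.001, 0.002, -0.0], 'joint_torque': [-0.001, -55.693, 50.365, 0.017, -0.0, -0.0], 'tcp_pos': [0.24, 0.549, 0.25], 'tool_rot': [0.205, 0.979, -0.001, -0.0], 'ft_force': [-0.586, -0.877, 0.079], 'ft_torque': [-0.006, -0.035, 0.019], 'finger_force': 0.0, 'width': 0.085}
top [[431.9, 0.0, 318.9], [0.0, 431.9, 198.4], [0.0, 0.0, 1.0]] [[0.006, -1.0, -0.012], [-0.994, -0.004, -0.113], [0.113, 0.013, -0.994]] [-0.152, 0.536, 1.208]
side [[379.9, 0.0, 318.0], [0.0, 379.9, 200.8], [0.0, 0.0, 1.0]] [[0.817, -0.576, -0.004], [-0.384, -0.538, -0.75], [0.43, 0.615, -0.661]] [-0.502, 0.177, 0.843]
wrist [[309.7, 0.0, 320.6], [0.0, 309.7, 200.1], [0.0, 0.0, 1.0]] [[0.401, 0.916, -0.002], [0.878, -0.383, 0.288], [0.263, -0.117, -0.958]] [-0.601, -0.038, 0.381]
```

View pics/top0.png

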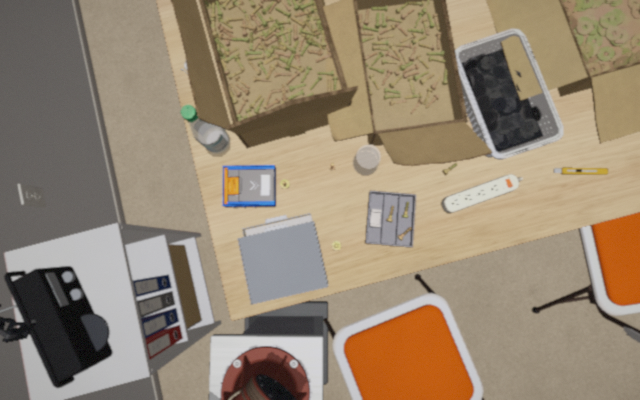

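View pics/side0.png

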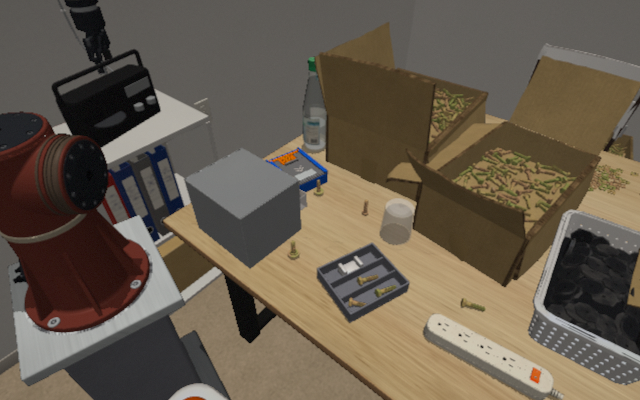

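The top view shows the case at (250,186), with its orange tab to the left, so rear is about world +y. A washered bolt, the blocker, is at (287,184) in front of the lid. The plain bolt is at (332,167), the other washered bolt at (337,245), the tray at (390,219) with the gauge in its left channel at (375,217), and the glass at (367,158). I'll enlarge these.

Create h.py:
```python
import cv2,numpy as np,pickle
def ray(c,u,v,fish=False):
    K=np.array(c["camera_matrix"]);R=np.array(c["R"]);t=np.array(c["t"])
    d=np.linalg.inv(K)@[u,v,1]
    if fish:
        r=np.hypot(d[0],d[1]); d=np.array([d[0]/r*np.sin(r),d[1]/r*np.sin(r),np.cos(r)])
    return -R.T@t,R.T@d
def px(c,u,v,z,fish=False):
    o,d=ray(c,u,v,fish); return o+d*(z-o[2])/d[2]
def proj(c,X,fish=False):
    K=np.array(c["camera_matrix"]);p=np.array(c["R"])@X+np.array(c["t"])
    if fish:
        r=np.hypot(p[0],p[1]);th=np.arctan2(r,p[2]);q=np.array([p[0]/r*th,p[1]/r*th,1])
    else: q=p/p[2]
    return (K@q)[:2]
```

Run:
```python
import cv2,pickle,numpy as np
d=pickle.load(open("c0.pkl","rb"))
f=d["top"]["frame"][:,:,::-1]
a=f[155:215,210:310]; b=f[145:255,320:420]
A=cv2.resize(a,None,fx=8,fy=8,interpolation=cv2.INTER_CUBIC)
cv2.imwrite("pics/case.png",A)
cv2.imwrite("pics/tray.png",cv2.resize(b,None,fx=5.4,fy=5.4,interpolation=cv2.INTER_CUBIC))
```

```text
(no output)
```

View pics/case.png

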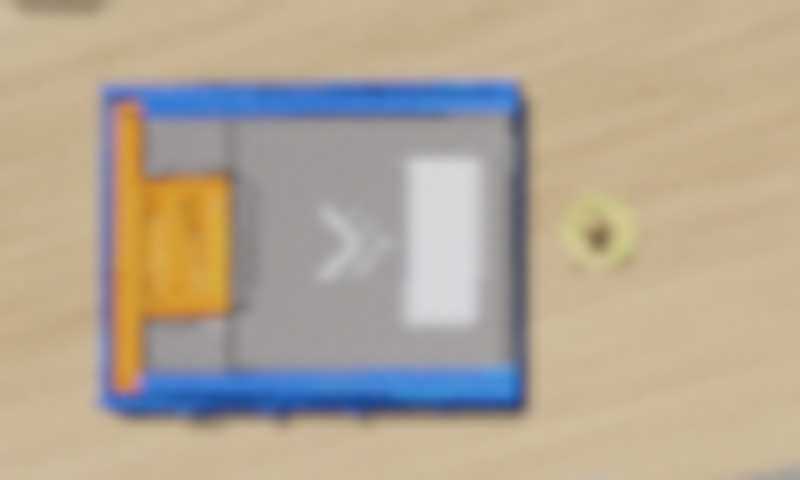

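View pics/tray.png

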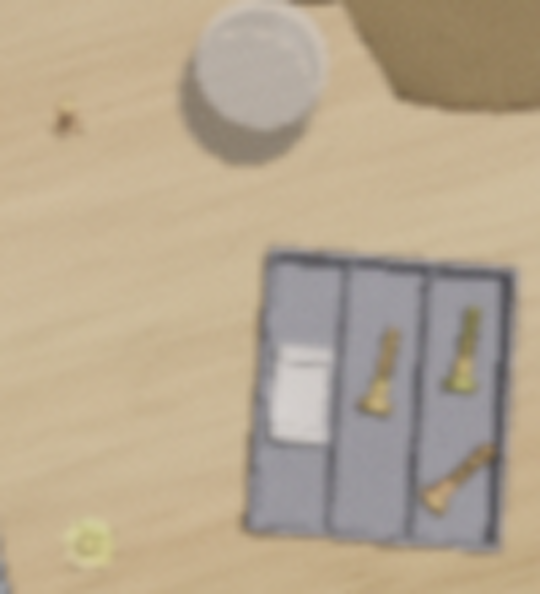

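The case crop shows the rails from (105,88) to (520,408), the tab pad at x 143–232 and y 177–318, and bolt_b at (598,233). The tray crop has tray corners at (268,248), (517,268), (497,548) and (245,532). The gauge corners are (280,345), (333,350), (328,443) and (270,440), the glass is at (262,65), bolt_a at (66,120) and bolt_c at (90,543).

Run:
```python
from h import *
d=pickle.load(open("c0.pkl","rb"));c=d["top"]
g=lambda X,Y,z:px(c,210+(X+.5)/8-.5,155+(Y+.5)/8-.5,z)
t=lambda X,Y,z:px(c,320+(X+.5)/5.4-.5,145+(Y+.5)/5.4-.5,z)
np.set_printoptions(precision=4,suppress=True)
P=[g(105,88,.043),g(520,85,.043),g(520,408,.043),g(105,405,.043)]
print("case",*P,"mean",np.mean(P,0),np.linalg.norm(P[0]-P[1]),np.linalg.norm(P[1]-P[2]))
print("pad",g(187.5,247.5,.037),"size",g(143,247,.037)-g(232,247,.037),g(187,177,.037)-g(187,318,.037))
print("sticker edges",g(403,240,.037),g(480,240,.037))
print("boltb washer",g(598,233,.009),"tip",g(598,236,.047))
T=[t(268,248,.032),t(517,268,.032),t(497,548,.032),t(245,532,.032)]
print("tray",np.mean(T,0),T[3]-T[0],T[2]-T[1],T[1]-T[0])
G=[t(280,345,.025),t(333,350,.025),t(328,443,.025),t(270,440,.025)]
print("gauge",np.mean(G,0),G[3]-G[0],G[2]-G[1],G[1]-G[0])
print("bolta",t(66,125,.01),"c",t(90,543,.009),"glass",t(262,65,.089))
s=d["side"]
for n,X in dict(boltb=g(598,233,.009),bolta=t(66,125,.01),c=t(90,543,.009),pad=g(187.5,247.5,.037),gauge=np.mean(G,0)).items():print(n,proj(s,X))
print("drawers corners")
for u,v in((242,251),(314,219),(328,290),(252,303)):print(px(c,u,v,.158))
```

```text
case [0.6288 0.1264 0.043 ] [ 0.6304 -0.0224  0.043 ] [ 0.5144 -0.0245  0.043 ] [0.5148 0.1229 0.043 ] mean [0.5721 0.0506 0.043 ] 0.14883381321636308 0.11605951446148909
pad [0.5721 0.0964 0.037 ] size [-0.0001  0.0319  0.    ] [0.051  0.0014 0.    ]
sticker edges [0.5751 0.0192 0.037 ] [ 0.5752 -0.0084  0.037 ]
boltb washer [ 0.5821 -0.048   0.009 ] tip [ 0.5754 -0.0516  0.047 ]
tray [ 0.4806 -0.3526  0.032 ] [-0.1497  0.0131  0.    ] [-0.1472  0.0132  0.    ] [-0.0101 -0.1313  0.    ]
gauge [ 0.4828 -0.3121  0.025 ] [-0.0504  0.0057  0.    ] [-0.0492  0.0031  0.    ] [-0.0025 -0.028   0.    ]
bolta [ 0.6297 -0.1868  0.01  ] c [ 0.4041 -0.2001  0.009 ] glass [ 0.6464 -0.2852  0.089 ]
boltb [318.4051 191.2018]
bolta [363.9683 211.897 ]
c [293.791  253.6368]
pad [287.4585 159.6775]
gauge [350.5527 264.6376]
drawers corners
[0.3872 0.0429 0.158 ]
[ 0.4694 -0.1392  0.158 ]
[ 0.2916 -0.1755  0.158 ]
[0.2583 0.0144 0.158 ]
```

advance(
  steps=[
    {"turn_vec":[0,0,0.145],"aperture":0.05},
    {"turn_vec":[0,0,0.145],"aperture":0.05},
    {"turn_vec":[0,0,0.145],"aperture":0.05},
    {"turn_vec":[0,0,0.145],"aperture":0.05},
    {"turn_vec":[0,0,0.145],"aperture":0.05},
    {"turn_vec":[0,0,0.145],"aperture":0.05},
    {"turn_vec":[0,0,0.145],"aperture":0.05},
    {"turn_vec":[0,0,0.145],"aperture":0.05},
    {"pos":[-0.0375,0.021,0],"aperture":0.05},
    {"pos":[-0.0375,0.021,0],"aperture":0.05},
  ],
)

```text
clock: 1.15
tcp_pos: [0.2823, 0.4739, 0.2496]
tool_rot: [0.707, 0.707, -0.0, 0.0]
ft_force: [0.1, -0.1, 1.0]
width: 0.05
finger_force: 0.0
```

advance(
  steps=[
    {"pos":[-0.0375,0.021,0],"aperture":0.05},
    {"pos":[-0.0375,0.021,0],"aperture":0.05},
    {"pos":[-0.0375,0.021,0],"aperture":0.05},
    {"pos":[-0.0375,0.021,0],"aperture":0.05},
    {"pos":[-0.0375,0.021,0],"aperture":0.05},
    {"pos":[-0.0375,0.021,0],"aperture":0.05},
    {"pos":[-0.0375,0.021,0],"aperture":0.05},
    {"pos":[-0.0375,0.021,0],"aperture":0.05},
    {"pos":[-0.0375,0.021,0],"aperture":0.05},
    {"pos":[-0.0375,0.021,0],"aperture":0.05},
  ],
)

```text
clock: 2.15
tcp_pos: [0.4923, 0.0974, 0.2502]
tool_rot: [0.708, 0.706, 0.0, -0.0]
ft_force: [1.5, 0.0, -0.0]
width: 0.0501
finger_force: 0.0
```

advance(
  steps=[
    {"pos":[-0.0375,0.021,0],"aperture":0.05},
    {"pos":[-0.0375,0.021,0],"aperture":0.05},
    {"pos":[-0.0375,0.021,0],"aperture":0.05},
    {"pos":[-0.0375,0.021,0],"aperture":0.05},
    {"pos":[0,0,0.03],"aperture":0.05},
    {"aperture":0.05},
  ],
)

```text
clock: 2.75
tcp_pos: [0.574, -0.0516, 0.2161]
tool_rot: [0.708, 0.706, -0.001, -0.003]
ft_force: [-0.3, 0.6, -1.1]
width: 0.0502
finger_force: 0.0
```

Create snap.py:
```python
import sys
from plant import robot, vision, status
from h import *
n,f=sys.argv[1:3]
c=vision.camera(n);s=status.observe();pickle.dump((c,s),open(f+".pkl","wb"))
fr=c["frame"][:,:,::-1]
if len(sys.argv)>3:
    u0,u1,v0,v1,k=map(int,sys.argv[3:]);fr=cv2.resize(fr[v0:v1,u0:u1],None,fx=k,fy=k,interpolation=cv2.INTER_CUBIC)
cv2.imwrite(f"pics/{f}.png",fr)
print(np.round(s["joint_positions"],3),np.round(s["tool_rot"],4),np.round(s["tcp_pos"],4))
```

```bash
python3 snap.py wrist w1
```

```text
[-0.315  0.033 -0.034  1.508  0.     1.258] [ 0.708   0.7062 -0.0009 -0.0021] [ 0.5742 -0.0508  0.2183]
```

View pics/w1.png

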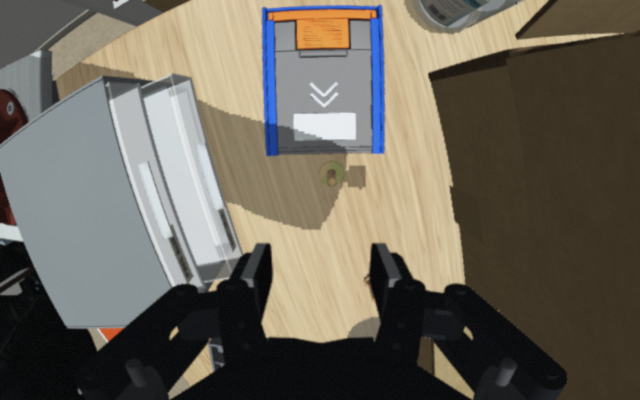

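The wrist view shows the bolt_b washer at (332,174) with its tip at about (331,179). The case front corners are (267,156) and (384,153), the pad is (296,17)–(350,50), and the drawers are to the left.

Run:
```python
from h import *
c,s=pickle.load(open("w1.pkl","rb"));np.set_printoptions(precision=4,suppress=True)
w=lambda u,v,z:px(c,u,v,z,True)
print("washer",w(332,174,.009),"tip",w(331,179,.047))
F=[w(267,155,.043),w(384,153,.043)];print("front",F,np.mean(F,0))
B=[w(264,9,.043),w(382,8,.043)];print("rear",B,np.mean(B,0))
print("rib front",w(324,56,.044),"pad front edge",w(296,47,.037),w(350,49,.037),"bar",w(267,20,.037),w(380,18,.037))
print("drawer z.158/.12",w(188,78,.13),w(240,260,.13))
print("bottle",px(pickle.load(open("c0.pkl","rb"))["top"],188,112,.288))
o=pickle.load(open("c0.pkl","rb"))["side"]
print(proj(o,w(332,174,.009)),proj(o,w(331,179,.047)))
f=o["frame"][:,:,::-1][160:210,290:345];cv2.imwrite("pics/sideb.png",cv2.resize(f,None,fx=8,fy=8,interpolation=cv2.INTER_CUBIC))
```

```text
washer [ 0.5857 -0.0467  0.009 ] tip [ 0.5836 -0.0437  0.047 ]
front [array([ 0.5209, -0.0201,  0.043 ]), array([ 0.6357, -0.0181,  0.043 ])] [ 0.5783 -0.0191  0.043 ]
rear [array([0.5193, 0.1264, 0.043 ]), array([0.6333, 0.1273, 0.043 ])] [0.5763 0.1268 0.043 ]
rib front [0.577  0.0754 0.044 ] pad front edge [0.55   0.0863 0.037 ] [0.6022 0.0841 0.037 ] bar [0.5214 0.1162 0.037 ] [0.6321 0.1182 0.037 ]
drawer z.158/.12 [0.4798 0.0507 0.13  ] [ 0.5104 -0.0894  0.13  ]
bottle [0.7083 0.1523 0.288 ]
[319.1947 190.4737] [317.8998 179.4828]
```

View pics/sideb.png

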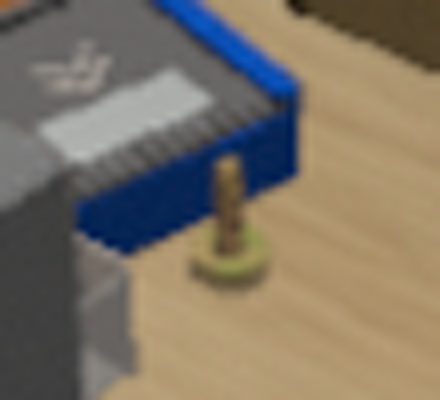

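The side crop shows the bolt_b tip at full-image (318.4,179.8) and the washer centre at (318.6,191.7). The case front right top corner is at about (327.2,171.3).

Run:
```python
from h import *
np.set_printoptions(precision=4,suppress=True)
o=pickle.load(open("c0.pkl","rb"))["side"]
print(px(o,318.6,191.7,.009),px(o,318.3,180,.047),px(o,327,171,.043))
```

```bash
python3 snap.py wrist w2
```

Run:
```python
from h import *
a,s=pickle.load(open("w1.pkl","rb"));b,s2=pickle.load(open("w2.pkl","rb"))
for c in(a,b):print((-c["R"].T@c["t"]).round(4),c["R"].round(4).tolist())
print(np.abs(a["frame"].astype(int)-b["frame"]).mean())
```

```text
[ 0.5813 -0.05    0.009 ] [ 0.5832 -0.0462  0.047 ] [ 0.6297 -0.0228  0.043 ]
[-0.314  0.032 -0.033  1.508  0.     1.258] [ 7.077e-01  7.065e-01 -4.000e-04 -1.000e-03] [ 0.5747 -0.0505  0.22  ]
[0.5756 0.0231 0.3414] [[1.0, -0.0032, -0.0065], [-0.0012, -0.9579, 0.287], [-0.0072, -0.2869, -0.9579]]
[0.5754 0.0239 0.3435] [[1.0, -0.002, -0.0047], [-0.0006, -0.9578, 0.2875], [-0.0051, -0.2875, -0.9578]]
3.3329440104166665
```

Run:
```python
from h import *
np.set_printoptions(precision=4,suppress=True)
a,_=pickle.load(open("w1.pkl","rb"));b,_=pickle.load(open("w2.pkl","rb"))
def sub(u,v,r=12):
    T=a["frame"][v-r:v+r,u-r:u+r];S=b["frame"][max(0,v-r-10):v+r+10,u-r-10:u+r+10]
    m=cv2.matchTemplate(S,T,cv2.TM_CCOEFF_NORMED);y,x=np.unravel_index(m.argmax(),m.shape);return u+x-10,v+y-min(10,v-r)
for n,u,v,z in(("wash",332,174,.009),("tip",331,179,.047),("FL",267,155,.043),("FR",384,153,.043),("RR",382,13,.043),("padL",296,47,.037),("padR",350,49,.037)):
    p=sub(u,v);print(n,p,px(b,*p,z,True))
```

```text
wash (np.int64(332), np.int64(174)) [ 0.5863 -0.0465  0.009 ]
tip (np.int64(330), np.int64(179)) [ 0.5831 -0.0435  0.047 ]
FL (np.int64(267), np.int64(155)) [ 0.521  -0.0198  0.043 ]
FR (np.int64(383), np.int64(153)) [ 0.6356 -0.0177  0.043 ]
RR (np.int64(381), np.int64(14)) [0.6328 0.1221 0.043 ]
padL (np.int64(296), np.int64(48)) [0.5502 0.0863 0.037 ]
padR (np.int64(349), np.int64(50)) [0.6017 0.0842 0.037 ]
```

advance(
  steps=[
    {"pos":[0.0035,0.009,0.03],"aperture":0.05},
    {"pos":[0,0,0.03],"aperture":0.05},
    {"pos":[0,0,0.03],"aperture":0.05},
    {"pos":[0,0,0.03],"aperture":0.05},
    {"pos":[0,0,0.025],"aperture":0.05},
    {"pos":[0,0,0.022],"aperture":0.05},
    {"pos":[0,0,0.015],"aperture":0.05},
    {"pos":[0,0,0.005],"aperture":0.05},
    {"aperture":0.05},
  ],
  grip_force=25,
)

```text
clock: 3.75
tcp_pos: [0.5846, -0.0472, 0.0338]
tool_rot: [0.708, 0.707, 0.0, 0.0]
ft_force: [0.4, 0.1, 0.8]
width: 0.0501
finger_force: 0.0
```

advance(
  steps=[
    {"aperture":0.03},
    {"aperture":0.02},
    {"aperture":0.01},
    {"aperture":0},
    {"aperture":0},
    {"aperture":0},
  ],
  grip_force=25,
)

```text
clock: 4.35
tcp_pos: [0.5852, -0.0477, 0.0342]
tool_rot: [0.708, 0.706, 0.0, 0.001]
ft_force: [-0.3, 0.1, 5.7]
width: 0.0087
finger_force: 24.7
```

advance(
  steps=[
    {"pos":[0,0,-0.01],"aperture":0},
    {"pos":[0,0,-0.02],"aperture":0},
    {"pos":[0,0,-0.02],"aperture":0},
    {"pos":[-0.02,-0.006,0],"aperture":0},
    {"pos":[-0.025,-0.007,0],"aperture":0},
    {"pos":[-0.025,-0.007,0],"aperture":0},
    {"pos":[-0.02,-0.006,0],"aperture":0},
    {"pos":[-0.013,-0.004,0],"aperture":0},
    {"aperture":0},
  ],
)

```text
clock: 5.25
tcp_pos: [0.554, -0.1517, 0.0835]
tool_rot: [0.708, 0.706, -0.0, 0.0]
ft_force: [-0.2, 0.6, 0.1]
width: 0.0086
finger_force: 24.4
```

```bash
python3 snap.py wrist w3 200 480 100 400 2
```

```text
[-0.493  0.065 -0.248  1.258  0.     1.081] [ 7.082e-01  7.060e-01  1.000e-04 -1.000e-04] [ 0.5542 -0.1508  0.0835]
```

View pics/w3.png

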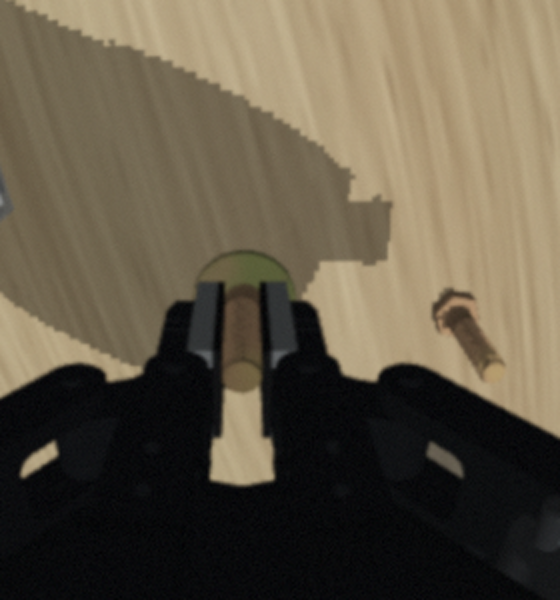

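The bolt hangs straight between the pads, seen at crop (242,330), and bolt_a is still standing clear at (465,330). I'll set it down.

advance(
  steps=[
    {"pos":[0,0,0.02],"aperture":0},
    {"pos":[0,0,0.015],"aperture":0},
    {"pos":[0,0,0.008],"aperture":0},
    {"pos":[0,0,0.004],"aperture":0},
    {"pos":[0,0,0.002],"aperture":0},
    {"aperture":0},
  ],
)

```text
clock: 5.9
tcp_pos: [0.5546, -0.1504, 0.0347]
tool_rot: [0.708, 0.706, 0.0, 0.0]
ft_force: [0.3, 0.8, -0.3]
width: 0.0087
finger_force: 24.4
```

advance(
  steps=[
    {"pos":[0,0,0.001],"aperture":0},
    {"pos":[0,0,0.0005],"aperture":0},
    {"aperture":0},
    {"aperture":0.012},
    {"aperture":0.02},
    {"aperture":0.03},
    {"aperture":0.045},
    {"aperture":0.045},
  ],
)

```text
clock: 6.7
tcp_pos: [0.5543, -0.1505, 0.0327]
tool_rot: [0.708, 0.706, 0.0, -0.0]
ft_force: [0.6, 0.1, 0.2]
width: 0.0448
finger_force: 0.0
```

advance(
  steps=[
    {"pos":[0,0,-0.01],"aperture":0.045},
    {"pos":[0,0,-0.03],"aperture":0.045},
    {"pos":[0,0,-0.03],"aperture":0.045},
    {"pos":[0,0,-0.03],"aperture":0.045},
    {"pos":[0,0,-0.02],"aperture":0.045},
    {"aperture":0.045},
  ],
)

```text
clock: 7.3
tcp_pos: [0.5561, -0.1514, 0.1572]
tool_rot: [0.708, 0.706, 0.001, 0.003]
ft_force: [0.7, 0.4, -0.2]
width: 0.0448
finger_force: 0.0
```

advance(
  steps=[
    {"pos":[0.03,0.003,0],"aperture":0},
    {"pos":[0.04,0.003,0],"aperture":0},
    {"pos":[0.04,0.003,0],"aperture":0},
    {"pos":[0.04,0.003,0],"aperture":0},
    {"pos":[0.04,0.003,0],"aperture":0},
    {"pos":[0.035,0.003,0],"aperture":0},
    {"pos":[0.022,0,0.02],"aperture":0},
    {"pos":[0,0,0.03],"aperture":0},
    {"pos":[0,0,0.02],"aperture":0},
    {"aperture":0},
  ],
  grip_force=30,
)

```text
clock: 8.3
tcp_pos: [0.5702, 0.0969, 0.0791]
tool_rot: [0.708, 0.707, -0.002, -0.002]
ft_force: [-0.8, -0.0, -0.3]
width: -0.0006
finger_force: 0.0
```

```bash
python3 snap.py wrist w4 160 480 50 290 2;python3 -c "
from plant import robot, vision, status;print(status.observe()['ft_force'])"
```

```text
[-0.058  0.086 -0.23   1.258  0.     1.515] [ 0.7078  0.7064 -0.0011 -0.0013] [0.5714 0.0966 0.0814]
[ 0.09909144 -0.18854393  0.17697935]
```

View pics/w4.png

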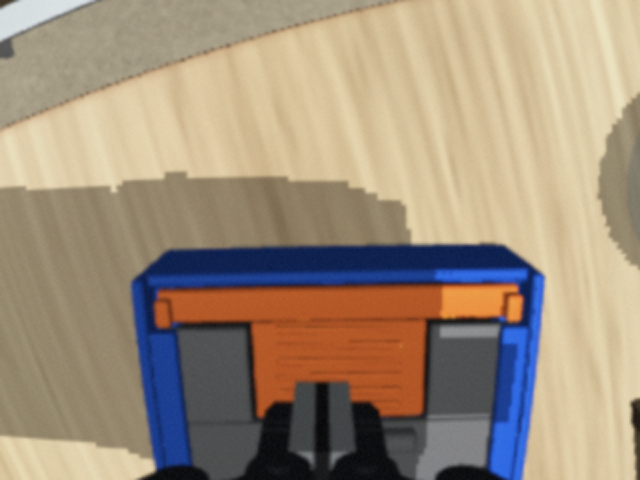

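The fingertips' rear edge is at crop (322,382), over the orange pad spanning X 252–427 and Y 322–417. The fingers sit about 5 mm to the −x side of the pad's centre.

Run:
```python
from h import *
np.set_printoptions(precision=4,suppress=True)
b,s=pickle.load(open("w4.pkl","rb"));print(s["tcp_pos"])
w=lambda X,Y,z:px(b,160+(X+.5)/2-.5,50+(Y+.5)/2-.5,z,True)
print("pad front",w(339,417,.037),"rear",w(339,322,.037),"L",w(252,400,.037),"R",w(427,400,.037))
z=s["tcp_pos"][2]-.019
print("finger rear edge",w(322,382,z),w(294,382,z),w(352,382,z))
print("rails L/R outer",w(134,285,.043),w(541,275,.043))
```

```text
[0.5714 0.0966 0.0814]
pad front [0.5757 0.0846 0.037 ] rear [0.5754 0.115  0.037 ] L [0.5495 0.0901 0.037 ] R [0.6022 0.0901 0.037 ]
finger rear edge [0.5707 0.1077 0.0624] [0.5637 0.1077 0.0624] [0.5782 0.1077 0.0624]
rails L/R outer [0.5181 0.1277 0.043 ] [0.6319 0.1307 0.043 ]
```

advance(
  steps=[
    {"pos":[0,0.0045,0.012],"aperture":0},
    {"pos":[0,0,0.01],"aperture":0},
    {"pos":[0,0,0.003],"aperture":0},
    {"pos":[0,0,0.002],"aperture":0},
    {"pos":[0,0,0.0015],"aperture":0},
    {"pos":[0,0,0.001],"aperture":0},
    {"aperture":0},
    {"aperture":0},
  ],
)

```text
clock: 9.15
tcp_pos: [0.5774, 0.0964, 0.0537]
tool_rot: [0.708, 0.706, 0.0, 0.0]
ft_force: [-2.2, -1.2, 3.9]
width: 0.0002
finger_force: 1.8
```

advance(
  steps=[
    {"pos":[0,0,0.0015],"aperture":0},
    {"pos":[0,0,0.001],"aperture":0},
    {"aperture":0},
    {"aperture":0},
  ],
)

```text
clock: 9.55
tcp_pos: [0.5775, 0.0965, 0.051]
tool_rot: [0.708, 0.706, 0.0, 0.0]
ft_force: [-2.1, -0.2, 5.0]
width: 0.0002
finger_force: 2.6
```

advance(
  steps=[
    {"pos":[-0.004,0,0],"aperture":0},
    {"pos":[-0.006,0,0],"aperture":0},
    {"pos":[-0.008,0,0],"aperture":0},
    {"pos":[-0.01,0,0],"aperture":0},
    {"pos":[-0.01,0,0],"aperture":0},
    {"pos":[-0.01,0,0],"aperture":0},
    {"pos":[-0.01,0,0],"aperture":0},
    {"pos":[-0.008,0,0],"aperture":0},
    {"aperture":0},
  ],
)

```text
clock: 10.45
tcp_pos: [0.5779, 0.0291, 0.0513]
tool_rot: [0.708, 0.706, 0.0, 0.001]
ft_force: [1.7, -3.2, 5.1]
width: 0.0004
finger_force: 2.5
```

advance(
  steps=[
    {"pos":[-0.004,0,0],"aperture":0},
    {"pos":[-0.003,0,0],"aperture":0},
    {"aperture":0},
  ],
)

```text
clock: 10.75
tcp_pos: [0.5776, 0.0231, 0.051]
tool_rot: [0.708, 0.706, 0.0, 0.0]
ft_force: [2.1, 0.8, 5.9]
width: -0.0001
finger_force: 2.6
```

advance(
  steps=[
    {"pos":[-0.003,0,0],"aperture":0},
    {"aperture":0},
  ],
)

```text
clock: 10.95
tcp_pos: [0.5772, 0.0209, 0.0509]
tool_rot: [0.708, 0.707, 0.001, -0.0]
ft_force: [1.0, 4.4, 4.6]
width: 0.0004
finger_force: 4.9
```

```bash
python3 snap.py top t1;python3 - <<'E'
from h import *
c,_=pickle.load(open("t1.pkl","rb"));print(c["frame"][150:215:3,200:320:2].shape)
f=c["frame"][:,:,::-1][155:215,210:310];cv2.imwrite("pics/t1c.png",cv2.resize(f,None,fx=8,fy=8,interpolation=cv2.INTER_CUBIC))
E
```

```text
[-1.910e-01  9.900e-02 -2.730e-01  1.198e+00  1.000e-03  1.382e+00] [ 7.076e-01  7.066e-01  6.000e-04 -3.000e-04] [0.5772 0.021  0.0509]
(22, 60, 3)
```

View pics/t1c.png

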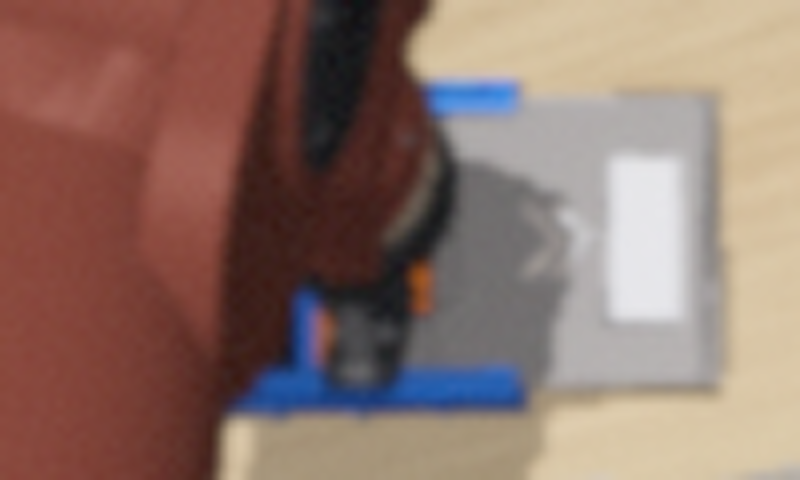

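The lid is open: the sticker's left edge went from 403 to 608, which is about 73 mm. I'll lift off and head to the tray.

advance(
  steps=[
    {"pos":[-0.0005,0,0],"aperture":0},
    {"pos":[0.001,0,-0.008],"aperture":0},
    {"pos":[0,0,-0.03],"aperture":0},
    {"pos":[0,0,-0.04],"aperture":0},
    {"pos":[0,0,-0.04],"aperture":0.05},
    {"pos":[-0.035,-0.0095,0],"aperture":0.07},
    {"pos":[-0.037,-0.0105,0],"aperture":0.07},
    {"pos":[-0.037,-0.0105,0],"aperture":0.07},
    {"pos":[-0.037,-0.0105,0],"aperture":0.07},
    {"pos":[-0.037,-0.0105,0],"aperture":0.07},
  ],
)

```text
clock: 12.0
tcp_pos: [0.524, -0.1632, 0.1684]
tool_rot: [0.708, 0.706, -0.0, -0.001]
ft_force: [0.7, -0.4, 0.1]
width: 0.0701
finger_force: 0.0
```

advance(
  steps=[
    {"pos":[-0.037,-0.0105,0],"aperture":0.07},
    {"pos":[-0.037,-0.0105,0],"aperture":0.07},
    {"pos":[-0.037,-0.0105,0],"turn_vec":[0,0,0.04],"aperture":0.07},
    {"pos":[-0.037,-0.0105,0],"turn_vec":[0,0,0.04],"aperture":0.07},
    {"aperture":0.07},
    {"aperture":0.07},
    {"aperture":0.07},
    {"aperture":0.07},
  ],
)

```text
clock: 12.8
tcp_pos: [0.4818, -0.3083, 0.1687]
tool_rot: [0.735, 0.678, 0.0, -0.0]
ft_force: [-0.2, -0.2, -0.7]
width: 0.0701
finger_force: 0.0
```

```bash
python3 snap.py wrist w5
```

Run:
```python
from h import *
c,s=pickle.load(open("w5.pkl","rb"));np.set_printoptions(precision=4,suppress=True)
print(proj(c,np.array([.4828,-.3121,.025]),True))
hsv=cv2.cvtColor(c["frame"],cv2.COLOR_RGB2HSV)
m=((hsv[:,:,2]>150)&(hsv[:,:,1]<40)).astype(np.uint8)
n,l,st,ce=cv2.connectedComponentsWithStats(m)
for i in range(1,n):
    if st[i,4]>150: print(st[i],ce[i],px(c,*ce[i],.025,True),cv2.minAreaRect(np.argwhere(l==i)[:,::-1].astype(np.float32)))
```

```text
[-0.798  0.019 -0.138  1.413  0.     0.853] [ 7.349e-01  6.781e-01  0.000e+00 -1.000e-04] [ 0.4819 -0.3084  0.1688]
[321.6712 197.5496]
[   0   68   48   51 1530] [23.5869 90.732 ] [ 0.1256 -0.1439  0.025 ] ((19.9223690032959, 88.03697204589844), (37.83415222167969, 61.73846435546875), 64.53665161132812)
[  44  117   87  200 1867] [ 84.5801 183.1901] [ 0.2209 -0.2739  0.025 ] ((85.02580261230469, 215.0728759765625), (83.75983428955078, 198.95974731445312), 2.303760290145874)
[ 496  127   63   83 4048] [526.7078 168.1077] [ 0.6971 -0.2969  0.025 ] ((527.0, 168.0), (82.0, 62.0), 90.0)
[ 37 205  15  24 175] [ 42.44   215.9829] [ 0.1199 -0.3072  0.025 ] ((42.085052490234375, 217.62115478515625), (25.774694442749023, 9.333456039428711), 68.96248626708984)
```

Run:
```python
from h import *
c,s=pickle.load(open("w5.pkl","rb"))
g=cv2.cvtColor(c["frame"],cv2.COLOR_RGB2GRAY)
print("cols",list(range(264,384,6)))
for v in range(150,250,5): print(v,g[v,264:384:6])
```

```text
cols [264, 270, 276, 282, 288, 294, 300, 306, 312, 318, 324, 330, 336, 342, 348, 354, 360, 366, 372, 378]
150 [120 114 119 121 118 119 125 118 125 123 120 189 187 197 181 182 179 197
 188 195]
155 [123 116 115 118 123 116 123 123 122 119 122 118 180 195 178 187 184 195
 188 194]
160 [123 122 112 118 123 123 125 124 119 123 123 119 125 190 189 192 176 183
 189 187]
165 [49 50 48 52 51 49 52 52 49 47 47 52 51 51 54 79 69 55 64 89]
170 [66 65 67 67 66 64 65 63 65 65 64 63 61 61 85 90 87 85 81 77]
175 [ 75  74  74  76  76  75  74  80  88  85  85  85  81  77  75  88 122 123
  85 126]
180 [ 79  79  79  77  78  77 143 124 151 148 145 144 145 130 133  80  80  80
  80 142]
185 [ 77  79  78  75  77  78 149 124 147 145 144 142 142 130 147  78  80  81
  79 139]
190 [ 77  78  78  78  80  79 145 124 144 143 142 140 140 129 141  79  80  81
  79 142]
195 [ 79  78  76  79  78  77 144 122 141 141 141 140 140 117 137  82  77  79
  81 137]
200 [ 75  74  79  77  79  78 139 122 139 141 140 140 139 118 136 111 132 125
 110 141]
205 [ 76  77  76  78  77  76 138  95  95  94  96  99 102  96 135 137 138 133
 137 137]
210 [41 39 40 41 38 38 48 42 39 41 41 39 44 44 56 44 40 41 42 41]
215 [65 61 59 60 58 58 59 60 61 55 54 55 56 56 71 83 84 81 73 71]
220 [ 77  77  77  79  76  77  76  75  79  76  77  76 132 137 138 137 137 137
 134 140]
225 [ 76  75  78  76  73  77  75  77  77  69  83  81 125 135 132 135 134 136
 137 137]
230 [ 75  77  78  75  73  74  77  76  74  66 104 147 107  79  76  82 115 133
 132 136]
235 [ 78  75  74  77  76  75  78  77  77  77 108 166 129 148 161 154 132 134
 136 136]
240 [ 89  78  76  78  77  75  77  79  89 127 131 133 133 131 129 112 108 135
 136 134]
245 [122 109  76  75  76  78  75 104 128 126 131 128 128 127 135 131 129 130
 133 134]
```

Run:
```python
from h import *
np.set_printoptions(precision=4,suppress=True)
c,s=pickle.load(open("w5.pkl","rb"));print(s["tcp_pos"])
g=cv2.cvtColor(c["frame"],cv2.COLOR_RGB2GRAY)
for v in (184,192,200): print(v,g[v,292:310],g[v,338:358])
for u in (298,300,320,347,350): print(u,g[172:182,u],g[200:214,u])
```

```text
[ 0.4819 -0.3084  0.1688]
184 [ 79  77  79  80  99 127 147 150 149 146 145 145 137 118 125 144 148 149] [142 140 141 140 130 112 128 146 153 150 148 145 142 136 117  89  80  79
  80  77]
192 [ 76  78  78  82  96 119 140 147 144 142 140 143 135 116 123 140 145 145] [140 140 141 138 126 111 129 144 145 142 140 138 135 130 110  89  79  81
  80  82]
200 [ 78  77  78  79  94 119 137 141 139 141 139 138 133 117 122 136 140 140] [139 138 139 132 118 114 129 140 137 136 136 138 134 129 120 113 111 112
 112 111]
298 [ 76  64  62  71  80  82  88 114 141 148] [137 134 134 135 133 134 132 125 103  67  42  38  40  40]
300 [ 76  69  62  74  81  82  90 117 143 148] [139 140 140 139 139 138 137 132 118  74  48  38  40  40]
320 [ 76  70  67  85 114 137 146 151 149 148] [140 141 137 136 118  99  80  68  48  42  39  40  42  41]
347 [ 80  71  64  74  78  82  81 102 133 150] [136 136 136 137 136 135 137 136 127  91  55  41  42  42]
350 [126 109  83  78  76  78  80  96 126 141] [134 134 133 133 133 134 134 134 123  91  59  45  40  40]
```

Run:
```python
from h import *
np.set_printoptions(precision=4,suppress=True)
c,s=pickle.load(open("w5.pkl","rb"))
w=lambda u,v,z=.025:px(c,u,v,z,True)
print(w(324.5,193.8),w(296.6,194)-w(352.4,194),w(299,179.2)-w(299,208.6),"side",w(299,208.6),w(299,179.2),w(349,179.5))
print("channel",w(300,168,.032),w(300,210.5,.026))
# tool-frame finger mid sanity
print(s["tool_rot"])
```

```text
[ 0.4856 -0.3088  0.025 ] [-0.0503  0.004   0.    ] [0.0027 0.0275 0.    ] side [ 0.4613 -0.321   0.025 ] [ 0.464  -0.2935  0.025 ] [ 0.5084 -0.2973  0.025 ]
channel [ 0.4664 -0.2822  0.032 ] [ 0.4621 -0.3225  0.026 ]
[ 0.7349  0.6781  0.     -0.0001]
```

advance(
  steps=[
    {"pos":[0,0.0035,0.03],"aperture":0.07},
    {"pos":[0,0,0.035],"aperture":0.07},
    {"pos":[0,0,0.035],"aperture":0.07},
    {"pos":[0,0,0.025],"aperture":0.07},
    {"pos":[0,0,0.015],"aperture":0.07},
    {"pos":[0,0,0.006],"aperture":0.07},
    {"aperture":0.07},
    {"aperture":0.07},
  ],
  grip_force=40,
)

```text
clock: 13.65
tcp_pos: [0.4858, -0.3103, 0.0243]
tool_rot: [0.735, 0.678, 0.0, 0.001]
ft_force: [0.2, 0.3, -0.2]
width: 0.0699
finger_force: 0.0
```

advance(
  steps=[
    {"aperture":0.06},
    {"aperture":0.05},
    {"aperture":0.04},
    {"aperture":0.04},
    {"aperture":0.04},
  ],
  grip_force=40,
)

```text
clock: 14.15
tcp_pos: [0.4856, -0.3103, 0.0241]
tool_rot: [0.735, 0.678, 0.0, 0.001]
ft_force: [-0.5, 0.6, 7.2]
width: 0.0493
finger_force: 42.7
```

advance(
  steps=[
    {"pos":[0,0,-0.01],"aperture":0.04},
    {"pos":[0,0,-0.02],"aperture":0.04},
    {"pos":[0,0,-0.025],"turn_vec":[0,0,-0.04],"aperture":0.04},
    {"pos":[0,0,-0.01],"turn_vec":[0,0,-0.04],"aperture":0.04},
    {"pos":[0.015,0.002,0],"aperture":0.04},
    {"pos":[0.025,0.004,0],"aperture":0.04},
    {"pos":[0.025,0.004,0],"aperture":0.04},
    {"pos":[0.02,0.004,0],"aperture":0.04},
    {"pos":[0.004,0,0],"aperture":0.04},
    {"aperture":0.04},
  ],
)

```text
clock: 15.15
tcp_pos: [0.499, -0.2196, 0.0874]
tool_rot: [0.707, 0.707, -0.0, -0.0]
ft_force: [0.6, -0.4, -1.7]
width: 0.0491
finger_force: 41.8
```

advance(
  steps=[
    {"pos":[0,0,0.02],"aperture":0.04},
    {"pos":[0,0,0.02],"aperture":0.04},
    {"pos":[0,0,0.015],"aperture":0.04},
    {"pos":[0,0,0.007],"aperture":0.04},
    {"pos":[0,0,0.003],"aperture":0.04},
    {"pos":[0,0,0.0015],"aperture":0.04},
    {"aperture":0.04},
  ],
)

```text
clock: 15.85
tcp_pos: [0.4995, -0.2211, 0.0219]
tool_rot: [0.708, 0.706, 0.0, 0.0]
ft_force: [-0.6, -0.2, -0.7]
width: 0.0489
finger_force: 41.8
```

advance(
  steps=[
    {"pos":[0,0,0.001],"aperture":0.04},
    {"aperture":0.04},
    {"aperture":0.055},
    {"aperture":0.065},
    {"aperture":0.07},
    {"pos":[0,0,-0.01],"aperture":0.07},
    {"pos":[0,0,-0.03],"aperture":0.07},
    {"pos":[0,0,-0.04],"aperture":0.07},
    {"pos":[0,0,-0.03],"turn_vec":[0,0,0.14],"aperture":0.055},
    {"turn_vec":[0,0,0.145],"aperture":0.055},
  ],
)

```text
clock: 16.85
tcp_pos: [0.5014, -0.2223, 0.1363]
tool_rot: [0.803, 0.597, 0.001, 0.004]
ft_force: [0.7, -0.6, 0.2]
width: 0.0549
finger_force: 0.0
```

advance(
  steps=[
    {"turn_vec":[0,0,0.143],"aperture":0.055},
    {"turn_vec":[0,0,0.143],"aperture":0.055},
    {"turn_vec":[0,0,0.143],"aperture":0.055},
    {"turn_vec":[0,0,0.143],"aperture":0.055},
    {"turn_vec":[0,0,0.143],"aperture":0.055},
    {"turn_vec":[0,0,0.143],"aperture":0.055},
    {"turn_vec":[0,0,0.143],"aperture":0.055},
    {"turn_vec":[0,0,0.143],"aperture":0.055},
    {"turn_vec":[0,0,0.141],"aperture":0.055},
    {"aperture":0.055},
  ],
)

```text
clock: 17.85
tcp_pos: [0.4993, -0.2208, 0.131]
tool_rot: [1.0, -0.002, 0.0, 0.0]
ft_force: [0.3, 0.2, 0.0]
width: 0.0548
finger_force: 0.0
```

advance(
  steps=[
    {"aperture":0.055},
    {"aperture":0.055},
  ],
)

```text
clock: 18.05
tcp_pos: [0.4992, -0.2207, 0.1305]
tool_rot: [1.0, 0.001, 0.0, 0.0]
ft_force: [-0.1, 0.2, -0.3]
width: 0.0552
finger_force: 0.0
```

```bash
python3 snap.py wrist w6
```

Run:
```python
from h import *
c,s=pickle.load(open("w6.pkl","rb"))
g=cv2.cvtColor(c["frame"],cv2.COLOR_RGB2GRAY)
p=proj(c,np.array([.4995,-.2211,.022]),True);print(p)
u,v=map(int,p)
for r in range(v-60,v+60,6): print(r,g[r,u-54:u+60:6])
```

```text
[-0.656 -0.049 -0.276  1.344  0.     2.484] [1.e+00 7.e-04 1.e-04 0.e+00] [ 0.4992 -0.2207  0.1305]
[322.64117475 204.07171654]
144 [181 183 184 182 182 185 188 184 178 182 182 179 183 191 185 181 181 185
 184]
150 [181 181 186 189 186 186 187 182 181 188 187 182 177 182 186 186 184 185
 184]
156 [187 188 188 185 182 188 154 113 125 129 184 189 188 186 183 183 183 187
 184]
162 [185 183 186 183 173 161 113 118 116 119 117 173 186 188 185 180 179 179
 179]
168 [178 172 175 182 167 116 103  85  87  86  88  84 129 173 175 175 177 185
 186]
174 [177 182 184 147 117 120 123 128 128 126 130 126 104 112 181 182 174 170
 171]
180 [183 189 185 119 114 111 129 131 131 133 130
[... 413 characters left out ...]
33 136 116 116 112 112 110 113
 113]
216 [109 113 114 113 115 118 118 135 133 132 135 134 106 106 111 111 117 117
 116]
222 [115 117 118 115 116 116  84  76  73  76  74  76 108 112 116 111 110 116
 118]
228 [115 115 110 109 110 109 123 135 133 136 134 136 112 116 118 118 114 107
 112]
234 [109 112 113 115 111 113 117 113 116 118 116 116 111 110 108 113 115 114
 118]
240 [113 117 118 114 116 118 118 115 113 109 109 112 115 115 112 116 116 115
 109]
246 [110 108 115 118 114 111 103 109 114 114 112 118 117 115 114 115 114 112
  66]
252 [114 113 107 104 109 112 114 116 117 117 116 113 114 113 116 115 114 113
  39]
258 [101 110 108 111 112 112 111 111 113 113 112 112 111 110 106 104 108 109
  23]
```

Run:
```python
from h import *
np.set_printoptions(precision=4,suppress=True)
c,s=pickle.load(open("w6.pkl","rb"));g=cv2.cvtColor(c["frame"],cv2.COLOR_RGB2GRAY)
for v in (174,176,228): print(v,g[v,298:312],g[v,330:344])
for u in (316,326):print(g[160:184,u],g[216:240,u])
print(px(c,321.3,201,.022,True),px(c,321,171,.022,True)-px(c,321,231,.022,True))
```

```text
174 [120 121 121 121 118 114 123 126 127 127 128 129 128 127] [126 127 126 128 126 126 126 127 122 110 104 106 107 110]
176 [120 121 118 116 119 120 129 134 135 134 135 134 133 133] [135 137 136 136 133 134 138 136 130 115 110 112 115 114]
228 [109 108 109 107 104 104 123 131 134 133 135 134 135 135] [136 136 135 135 136 136 132 126 116 111 112 113 114 113]
[115 117 116 117 116 117 118 104  87  78  76  78  87 106 128 133 133 132
 132 131 131 130 126 129] [133 133 132 122  92  76  73  80  99 127 135 134 133 133 132 131 132 120
 116 117 116 117 114 114]
[118 118 117 116 117 117 114 107  87  78  74  75  85 106 128 135 134 133
 133 130 130 130 125 126] [133 134 131 124  93  75  73  83 100 125 136 136 136 135 134 131 130 124
 119 115 114 113 112 112]
[ 0.502 -0.22   0.022] [0.0497 0.0002 0.    ]
```

advance(
  steps=[
    {"pos":[0.001,0,0.03],"aperture":0.055},
    {"pos":[0,0,0.035],"aperture":0.055},
    {"pos":[0,0,0.025],"aperture":0.055},
    {"pos":[0,0,0.014],"aperture":0.055},
    {"pos":[0,0,0.006],"aperture":0.055},
    {"aperture":0.055},
    {"aperture":0.045},
    {"aperture":0.035},
    {"aperture":0.02},
    {"aperture":0.02},
  ],
  grip_force=40,
)

```text
clock: 19.1
tcp_pos: [0.501, -0.2214, 0.0217]
tool_rot: [1.0, -0.001, 0.001, 0.001]
ft_force: [-0.3, -0.2, 6.7]
width: 0.0267
finger_force: 39.8
```

advance(
  steps=[
    {"aperture":0.02},
    {"aperture":0.02},
  ],
)

```text
clock: 19.3
tcp_pos: [0.501, -0.2214, 0.0217]
tool_rot: [1.0, -0.001, 0.001, 0.001]
ft_force: [-0.7, 1.0, 6.7]
width: 0.0266
finger_force: 39.8
```

advance(
  steps=[
    {"pos":[0,0,-0.01],"aperture":0.02},
    {"pos":[0,0,-0.025],"aperture":0.02},
    {"pos":[0,0,-0.04],"aperture":0.02},
    {"pos":[0,0,-0.04],"aperture":0.02},
    {"pos":[0,0,-0.04],"aperture":0.02},
    {"pos":[0,0,-0.025],"turn_vec":[0,0,-0.144],"aperture":0.02},
    {"turn_vec":[0,0,-0.144],"aperture":0.02},
    {"turn_vec":[0,0,-0.144],"aperture":0.02},
    {"turn_vec":[0,0,-0.144],"aperture":0.02},
    {"turn_vec":[0,0,-0.144],"aperture":0.02},
  ],
)

```text
clock: 20.3
tcp_pos: [0.5001, -0.2206, 0.2009]
tool_rot: [0.935, 0.355, 0.0, 0.0]
ft_force: [-0.8, -1.0, -0.3]
width: 0.0267
finger_force: 39.9
```

advance(
  steps=[
    {"turn_vec":[0,0,-0.144],"aperture":0.02},
    {"turn_vec":[0,0,-0.144],"aperture":0.02},
    {"turn_vec":[0,0,-0.144],"aperture":0.02},
    {"turn_vec":[0,0,-0.144],"aperture":0.02},
    {"turn_vec":[0,0,-0.144],"aperture":0.02},
    {"turn_vec":[0,0,-0.144],"aperture":0.02},
    {"pos":[0.01,0.025,0],"aperture":0.02},
    {"pos":[0.025,0.025,0],"aperture":0.02},
    {"pos":[0.03,0.015,0],"aperture":0.02},
    {"pos":[0.035,0.0045,0],"aperture":0.02},
  ],
)

```text
clock: 21.3
tcp_pos: [0.5693, -0.1191, 0.2005]
tool_rot: [0.703, 0.711, 0.0, 0.0]
ft_force: [-0.2, 0.6, -2.4]
width: 0.0266
finger_force: 40.0
```

advance(
  steps=[
    {"pos":[0.04,0.001,0],"aperture":0.02},
    {"pos":[0.04,0.001,0],"aperture":0.02},
    {"pos":[0.04,0.001,0],"aperture":0.02},
    {"pos":[0.04,0.001,0],"aperture":0.02},
    {"pos":[0.035,0.001,0],"aperture":0.02},
    {"pos":[0.02,0,0.03],"aperture":0.02},
    {"pos":[0,0,0.035],"aperture":0.02},
    {"pos":[0,0,0.02],"aperture":0.02},
    {"aperture":0.02},
    {"aperture":0.02},
  ],
)

```text
clock: 22.3
tcp_pos: [0.5709, 0.0951, 0.1162]
tool_rot: [0.703, 0.711, 0.0, 0.0]
ft_force: [-0.3, -0.3, -1.1]
width: 0.0266
finger_force: 40.0
```

```bash
python3 snap.py wrist w7 160 480 50 290 2
```

```text
[-0.061  0.058 -0.193  1.318  0.     1.498] [7.029e-01 7.112e-01 7.000e-04 7.000e-04] [0.5716 0.095  0.1171]
```

View pics/w7.png

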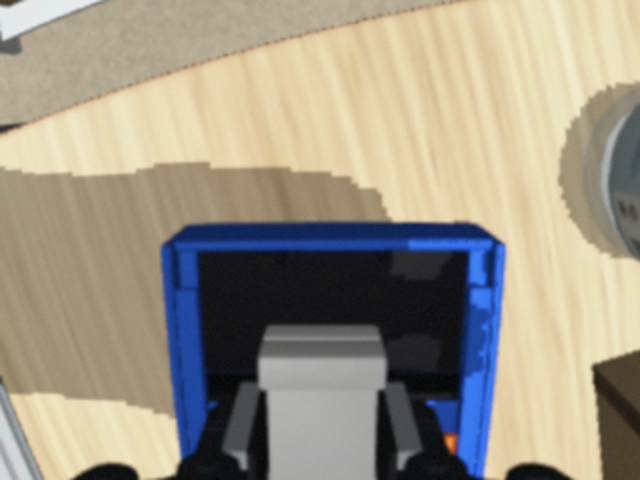

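The gauge hangs level. The upper edge of its rear end is at crop Y≈340, X 260–385. The case's rear wall top outer edge is at Y≈240 and its inner edge at Y≈251, with the rail outer corners at X 163 and 504. The nest is open and dark.

Run:
```python
from h import *
np.set_printoptions(precision=4,suppress=True)
b,s=pickle.load(open("w7.pkl","rb"));t=s["tcp_pos"];print(t)
w=lambda X,Y,z:px(b,160+(X+.5)/2-.5,50+(Y+.5)/2-.5,z,True)
print("rear outer top",w(333,240,.037),"inner",w(333,251,.037),"foot",w(333,222,0))
print("rails",w(163,245,.043),w(504,242,.043))
zt=t[2]-.0217+.022
print("gauge rear end",w(260,338,zt),w(385,338,zt),"bottom",w(322,325,zt-.022))
g=cv2.cvtColor(b["frame"],cv2.COLOR_RGB2GRAY); print(g[205:250,320])
h=b["frame"][190,235:420]; print(b["frame"][160:180,320].tolist())
```

```text
[0.5716 0.095  0.1171]
rear outer top [0.5748 0.1297 0.037 ] inner [0.5749 0.1259 0.037 ] foot [0.5755 0.1296 0.    ]
rails [0.5181 0.1289 0.043 ] [0.6322 0.1315 0.043 ]
gauge rear end [0.5579 0.1241 0.1174] [0.5847 0.1245 0.1174] bottom [0.5713 0.1197 0.0954]
[ 19  21  18  21  21  17  25  54  80  91  96 100 106 121 131 109  91  91
  92  95  97 100 105 125 148 167 170 172 172 170 169 168 167 168 166 165
 164 161 161 162 168 173 174 174 175]
[[110, 103, 96], [59, 65, 90], [26, 43, 90], [19, 38, 88], [17, 38, 87], [19, 38, 89], [17, 38, 89], [17, 38, 88], [17, 39, 92], [22, 47, 107], [30, 63, 141], [34, 71, 158], [33, 70, 160], [30, 66, 154], [28, 57, 136], [24, 38, 79], [18, 19, 30], [21, 22, 24], [20, 20, 23], [21, 21, 23]]
```

advance(
  steps=[
    {"pos":[0.0017,0.0038,0],"aperture":0.02},
    {"pos":[0,0,0.02],"aperture":0.02},
    {"pos":[0,0,0.02],"aperture":0.02},
    {"pos":[0,0,0.015],"aperture":0.02},
    {"pos":[0,0,0.01],"aperture":0.02},
    {"aperture":0.02},
    {"aperture":0.02},
  ],
)

```text
clock: 23.05
tcp_pos: [0.5751, 0.0969, 0.051]
tool_rot: [0.703, 0.711, 0.0, 0.0]
ft_force: [-0.4, 0.2, -1.8]
width: 0.0268
finger_force: 40.0
```

advance(
  steps=[
    {"pos":[0,0,0.006],"aperture":0.02},
    {"pos":[0,0,0.006],"aperture":0.02},
    {"pos":[0,0,0.006],"aperture":0.02},
    {"pos":[0,0,0.004],"aperture":0.02},
    {"aperture":0.02},
  ],
)

```text
clock: 23.55
tcp_pos: [0.5741, 0.0969, 0.0274]
tool_rot: [0.703, 0.711, -0.0, -0.001]
ft_force: [-0.5, -0.1, -1.1]
width: 0.0266
finger_force: 40.0
```

advance(
  steps=[
    {"pos":[0,0,0.001],"aperture":0.02},
    {"pos":[0,0,0.0007],"aperture":0.02},
    {"aperture":0.02},
    {"aperture":0.02},
  ],
)

```text
clock: 23.95
tcp_pos: [0.5748, 0.0969, 0.0268]
tool_rot: [0.703, 0.711, 0.0, 0.0]
ft_force: [-0.4, -0.2, -1.2]
width: 0.0265
finger_force: 40.0
```

advance(
  steps=[
    {"pos":[0,0,0.001],"aperture":0.02},
    {"aperture":0.02},
    {"pos":[0,0,0.0007],"aperture":0.02},
    {"aperture":0.02},
  ],
)

```text
clock: 24.35
tcp_pos: [0.5749, 0.0969, 0.0257]
tool_rot: [0.703, 0.711, 0.0, 0.0]
ft_force: [-3.0, 0.2, 5.7]
width: 0.0267
finger_force: 40.8
```

Contact with the nest floor at the expected height. I'll release.

advance(
  steps=[
    {"aperture":0.03},
    {"aperture":0.038},
    {"aperture":0.042},
    {"aperture":0.042},
    {"pos":[0,0,-0.01],"aperture":0.042},
    {"pos":[0,0,-0.02],"aperture":0.042},
    {"pos":[0,0,-0.03],"aperture":0.042},
    {"pos":[0,0,-0.04],"aperture":0.042},
    {"aperture":0.042},
    {"aperture":0.042},
  ],
)

```text
clock: 25.35
tcp_pos: [0.5757, 0.0969, 0.1268]
tool_rot: [0.703, 0.711, 0.001, 0.001]
ft_force: [0.2, -0.4, 0.2]
width: 0.0421
finger_force: 0.0
```

```bash
python3 snap.py wrist w8 160 480 50 290 2
```

Run:
```python
from h import *
c,s=pickle.load(open("w8.pkl","rb"));g=cv2.cvtColor(c["frame"],cv2.COLOR_RGB2GRAY)
for n,y in(("rear",.0967+.025),("front",.0967-.025)):
    for x in(.575-.014,.575+.014): print(n,proj(c,np.array([x,y,.026]),True))
u,v=proj(c,np.array([.575,.1217,.026]),True).astype(int);print(u,v)
for r in range(v-24,v+60,4): print(r,g[r,u-45:u+45:5])
```

```text
[-0.057  0.066 -0.17   1.334  0.     1.502] [7.029e-01 7.113e-01 2.000e-04 2.000e-04] [0.5748 0.0969 0.1253]
rear [300.20870621 176.63967868]
rear [337.67495637 177.07130386]
front [300.67479777 238.18105335]
front [335.82304508 238.57153656]
318 176
152 [143 144 147 136 133 124 139 142 137 138 145 141 139 150 140 212 217 214]
156 [141 148 146 137 141 124 139 145 136 135 144 141 138 151 142 150 220 218]
160 [123 129 125 120 114 103 106 110 107 106 110 113 106 115 110 116 180 180]
164 [38 38 37 37 37 38 37 37 38 38 37 38 38 38 37 37 34 37]
168 [42 39 40 40 40 42 42 43 44 43 43 42 42 44 44 43 44 49]
172 [71 70 70 69 67 65 65 66 66 70 67 67 68 63 64 67 65 81]
176 [ 23  24  22  21  18  21 105 107 107 106 106 106 106  51  22  20  43  42]
180 [ 21  21  23  21  20  21 180 177 176 175 171 166 166  95  18  22  42  44]
184 [ 21  17  21  21  22  20 169 169 167 168 166 163 163  92  21  22  43  41]
188 [ 18  23  21  19  21  21 161 168 168 166 163 161 159
[... 179 characters left out ...]
00 [ 22  18  19  22  20  17 163 176 177 175 174 170 169  29  21  20  21  19]
204 [ 20  23  21  22  19  22 161 176 175 175 173 172 167  31  20  18  19  22]
208 [ 20  21  20  21  18  19 160 174 173 174 173 169 167  33  19  17  27  16]
212 [ 19  18  21  20  19  22 155 171 172 171 172 167 167  29  20  22  37  34]
216 [ 21  19  17  23  20  20 155 172 172 171 170 170 166  24  18  24  36  36]
220 [ 22  18  19  20  20  18 152 169 170 168 169 166 167  18  18  25  36  35]
224 [ 21  18  19  18  19  13 138 151 153 152 153 149 150  22  13  23  34  34]
228 [ 22  19  16  17  20  14 101 104 101 103 102 103 102  25  15  21  33  34]
232 [ 19  19  18  15  24  16 173 179 178 176 173 169 168  45  15  27  28  30]
```

advance(
  steps=[
    {"pos":[-0.02,0,0],"aperture":0},
    {"pos":[-0.035,0,0],"aperture":0},
    {"pos":[-0.035,0,0],"aperture":0},
    {"pos":[-0.025,0,0],"aperture":0},
    {"aperture":0},
    {"pos":[0,0,0.03],"aperture":0},
    {"pos":[0,0,0.024],"aperture":0},
    {"pos":[0,0,0.01],"aperture":0},
    {"aperture":0},
    {"aperture":0},
  ],
  grip_force=30,
)

```text
clock: 26.4
tcp_pos: [0.5763, -0.0178, 0.0615]
tool_rot: [0.703, 0.711, 0.0, 0.0]
ft_force: [0.8, -0.8, 0.1]
width: -0.0001
finger_force: 0.0
```

advance(
  steps=[
    {"pos":[0,0,0.0025],"aperture":0},
    {"pos":[0.006,0,0],"aperture":0},
    {"pos":[0.008,0,0],"aperture":0},
    {"pos":[0.01,0,0],"aperture":0},
    {"pos":[0.012,0,0],"aperture":0},
    {"pos":[0.012,0,0],"aperture":0},
    {"pos":[0.012,0,0],"aperture":0},
    {"pos":[0.01,0,0],"aperture":0},
    {"pos":[0.006,0,0],"aperture":0},
    {"aperture":0},
  ],
)

```text
clock: 27.4
tcp_pos: [0.5748, 0.0592, 0.0581]
tool_rot: [0.702, 0.712, 0.0, -0.001]
ft_force: [0.2, 0.2, 0.0]
width: -0.0006
finger_force: 0.0
```

advance(
  steps=[
    {"pos":[0.002,0,0],"aperture":0},
    {"pos":[0.002,0,0],"aperture":0},
    {"aperture":0},
  ],
)

```text
clock: 27.7
tcp_pos: [0.5747, 0.0621, 0.058]
tool_rot: [0.703, 0.711, -0.0, -0.001]
ft_force: [0.4, -1.6, -1.1]
width: -0.0001
finger_force: 0.6
```

advance(
  steps=[
    {"pos":[0.0015,0,0],"aperture":0},
    {"pos":[0.0015,0,0],"aperture":0},
    {"aperture":0},
  ],
)

```text
clock: 28.0
tcp_pos: [0.5748, 0.0635, 0.0581]
tool_rot: [0.703, 0.711, -0.001, 0.001]
ft_force: [-1.1, -9.4, -1.7]
width: 0.0002
finger_force: 4.8
```

advance(
  steps=[
    {"pos":[0.001,0,0],"aperture":0},
    {"pos":[0.0005,0,0],"aperture":0},
    {"aperture":0},
  ],
)

```text
clock: 28.3
tcp_pos: [0.5748, 0.0637, 0.0581]
tool_rot: [0.704, 0.711, -0.002, 0.001]
ft_force: [-1.9, -15.4, -1.3]
width: 0.0002
finger_force: 7.8
```

advance(
  steps=[
    {"pos":[-0.008,0,0],"aperture":0},
    {"pos":[-0.006,0,-0.01],"aperture":0},
    {"pos":[0,0,-0.03],"aperture":0},
    {"pos":[0,0,-0.03],"aperture":0},
    {"pos":[0,0,-0.04],"aperture":0},
    {"pos":[-0.035,0,0],"aperture":0},
    {"pos":[-0.04,0,0],"aperture":0},
    {"pos":[-0.04,0,0],"aperture":0},
    {"aperture":0},
    {"aperture":0},
  ],
)

```text
clock: 29.3
tcp_pos: [0.5767, -0.0632, 0.1691]
tool_rot: [0.703, 0.711, 0.001, 0.0]
ft_force: [-0.7, 1.5, -0.8]
width: 0.0001
finger_force: 0.0
```

```bash
python3 snap.py wrist w9; python3 snap.py side s9;  python3 - <<'E'
from h import *
np.set_printoptions(precision=4,suppress=True)
c,s=pickle.load(open("w9.pkl","rb"));print(s["clock"])
o=pickle.load(open("c0.pkl","rb"))["side"]["frame"];n,_=pickle.load(open("s9.pkl","rb"));n=n["frame"]
# case region in side image: before/after difference
d=np.abs(o.astype(int)-n)[150:200,262:330].mean(2)
print("case diff",d.mean(), "tab area",d[0:16,5:40].mean(),d[0:16,5:40].max())
def orange(f):
    h=cv2.cvtColor(f,cv2.COLOR_RGB2HSV);m=(h[:,:,0]<20)&(h[:,:,1]>180)&(h[:,:,2]>90);m=m.copy();return m
for f in(o,n):
    m=orange(f)[140:180,255:330];p=np.argwhere(m);print(len(p),p.mean(0)+[140,255],p.min(0)+[140,255],p.max(0)+[140,255])
# bolts in wrist
for nme,X in dict(b=[.5545,-.1505,.009],a=[.633,-.184,.01]).items(): print(nme,proj(c,np.array(X),True))
a,_=pickle.load(open("w2.pkl","rb"))
for nm,q in(("before",a),("now",c)):
    h=cv2.cvtColor(q["frame"],cv2.COLOR_RGB2HSV);m=((h[:,:,0]<20)&(h[:,:,1]>180)&(h[:,:,2]>90)).astype(np.uint8)
    k,l,st,ce=cv2.connectedComponentsWithStats(m);i=1+st[1:,4].argmax();print(nm,st[i],[px(q,ce[i][0],v,.037,True) for v in(st[i][1],st[i][1]+st[i][3])])
E
```

```text
[-3.340e-01  4.300e-02 -1.140e-01  1.414e+00  1.000e-03  1.226e+00] [ 7.030e-01  7.112e-01  5.000e-04 -0.000e+00] [ 0.5767 -0.0624  0.169 ]
[-3.330e-01  4.300e-02 -1.150e-01  1.413e+00  1.000e-03  1.226e+00] [ 7.027e-01  7.115e-01  4.000e-04 -0.000e+00] [ 0.5767 -0.0619  0.1689]
29.35
case diff 7.260882352941176 tab area 3.3839285714285716 10.333333333333334
133 [157.7368 285.6842] [150 272] [164 297]
133 [157.7444 285.7068] [150 272] [164 297]
b [297.9922 269.2062]
a [369.7148 295.7864]
before [275  18  94   8 220] [array([0.5747, 0.1175, 0.037 ]), array([0.5747, 0.1089, 0.037 ])]
now [297   0  49  10 244] [array([0.5767, 0.1066, 0.037 ]), array([0.5768, 0.0972, 0.037 ])]
```

The tab's orange region in the side view matches the start to 0.03 px, so the lid is shut and the tab is up. A quick check of the bolts comes before handing in.

Run:
```python
from h import *
o=pickle.load(open("c0.pkl","rb"))["side"];n,_=pickle.load(open("s9.pkl","rb"))
d=np.abs(o["frame"].astype(int)-n["frame"]).mean(2)
for nm,X in dict(a=[.63,-.187],c=[.404,-.2]).items():
    u,v=proj(o,np.array(X+[.02]),).astype(int);print(nm,d[v-14:v+10,u-9:u+9].mean())
print(proj(o,np.array([.5545,-.1505,.009])),proj(o,np.array([.5545,-.1505,.047])))
u,v=proj(o,np.array([.5545,-.1505,.025])).astype(int)
D=d[v-14:v+16,u-14:u+14]
for r in D: print("".join("#" if x>25 else "." for x in r))
```

```text
a 4.191358024691358
c 3.72608024691358
[332.57073337 215.89485204] [332.88773048 204.98306812]
###########.................
###########.................
###########.................
############................
#############...............
#############...............
#############...............
##############..............
##############..............
################............
#################...........
#################...........
#################...........
#################...........
#################...........
##########..#####...........
########....#####...........
#####.......#####...........
............#####...........
...........######...........
.........#..####............
.........###.....###........
.........##########.........
..........#########.........
............######..........
............................
............................
............................
............................
............................
```

The upright shank and washer silhouette are where expected, and bolts a and c have not moved.

```bash
python3 -c "
from plant import robot, vision, status
print(robot.finish_job())"
```

```text
the job is handed in; nothing more can be done
None
```

The gauge is in its nest, the lid is shut with its tab up, and the blocking bolt (bolt_b) stands upright clear of the lid; I handed the job in about 29 s into the 72 s allowed, but no verdict came back.

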